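# Snap the wheel cover back on the key cutting machine

## Robot

A 6-joint arm with a two-finger parallel gripper is mounted at the origin on the work surface. World frame = base frame: x ahead of the robot, y to its left, z up, the work surface at z = 0. Lengths are in m, angles in rad, forces in N, time in s.
With the tool pointing down it reaches from about 0.35 to 0.975 m from the base axis. Payload 4.9 kg.
Tool frame: the origin (TCP) lies at the centre of the arm's flange, where the gripper is bolted on; the fingertips stand 173 mm ahead of it and the grasp point (between the pads) lies 155 mm ahead of it (r.pinch_z is the z of the grasp point in the tool frame, in m); z points along the fingers, y is the line along which they close (so a half turn about z gives the same grasp; the last joint's range is limited). The gripper opens to 85 mm and grips with 20 to 120 N. Pads are 22 mm wide; open, the fingers measure 114 mm over their backs; the gripper's body (76 mm by 85 mm) begins 54 mm behind the grasp point. The pads swing forward as they close: fully open they stand 13 mm farther back than shut.
Start: joints at [-1.308, 0.053, 1.613, -0, 1.476, -0.119], TCP at [0.233, -0.58, 0.405] pointing down, gripper open.
Joint ranges: [-3.01, 3.01], [-1.01, 2.22], [0.06, 2.58], [-1.02, 4.17], [0.09, 2.62], [-3.14, 3.14]. Speed limits (rad/s): [2.57, 2.57, 3.14, 3.14, 3.14, 3.14].

## Interface

Orientations are given as a 3x3 rotation matrix whose columns are the frame's x, y, z axes.
In Python, from cell import r gives the robot as it stands.
- The arm moves only by the tool apply_moves, never from a script. Its argument "targets" is one flat list of numbers, 4 for each row, row after row: the shift along the world's x, y, z in mm, then the turn about the world's z in rad. A call has 1 to 8 rows; each row shifts and turns the commanded pose from where the row before left it; what a row does not reach is not made up. A row lasts 1/12 s, in which the tool goes at most 41.7 mm and 7.16 degrees, less where a joint would pass 70% of its speed; a pose out of reach is approached as far as the arm can. A call is refused whole if a number of a shift passes 41.7 or a number of a turn 0.125, either way. A call with a gripper value outside its range is refused whole. "gripper" is the closure, from -1 (fully open) to 1 (shut), set as the call begins (left out, the last holds). The fingers move at their own pace and stop on an object; "squeeze" is the grip in N (left out, the last holds). Time passes only in rows, so rows that do not move let the fingers close. It gives the time, the measured TCP pose, the force, the opening and the grip force at its end, in the units of the state.
- r.observe(): the state, without advancing time (a new reading comes with each control period).
- r.snapshot(name): name is "side" or "top"; returns the picture (480x640x3 uint8, red, green, blue); there is no depth.
- r.camera_model(name): a dict with "vfov" (degrees; the focal length in pixels is half the picture's height over the tangent of half this angle, whatever the lens; pixels are square), "cx", "cy" (the principal point, pixels), "distortion" ([k1, k2, p1, p2, k3] as OpenCV has them; the pictures are not rectified), "view" (4x4, takes a point from world to camera coordinates). Camera axes: x right, y down, z forward; pixel columns grow to the right and rows downward; lengths in m; the calibration is good to about 2 mm. A picture is of the moment at which its call begins. camera_model takes no time and is no camera call.
- r.sign_off(): hands the job in; it is judged then, once.
The state is a dict: "time": time; "joint_positions": joint angles; "joint_vel": joint speeds; "joint_efforts": joint torques, N m; "tool_pos": TCP position; "tool_rot": TCP orientation; "force": force on the tool from outside, world axes, zero at the start; "wrist_torque": the same for the moment, N m; "finger_gap": finger opening in m; "grip_force": force on a finger pad.
Only numpy, scipy, OpenCV 4.12 (cv2) and the standard library are available. Lean on these libraries where they do the work, as an engineer would, in place of code of your own. Each camera call takes 0.05 s, during which the arm holds its last target. There are 200 camera calls.

## Task

Pick up the loose plastic wheel cover and put it back over the wire wheel on the key cutting machine: lower it so that each slotted ear goes over one of the two snap hooks, then press it straight down, gently, until both hooks have clicked over the ears and the cover sits fully home and level. Do not press hard, the old plastic cracks and the hooks break; let go of the cover and leave everything else on the table where it lies.

Things in the scene. Friction and masses are not known exactly. Their poses are not given: they have to be found in the camera images.
- cover_center (a point): Centre (22 mm above its underside) of the loose wheel cover: yellowed plastic box, 36 mm (its x) by 60 mm (its y) by 44 mm tall, hollow, open below, walls 3 mm, about 90 g, upright on the table at the start. A flat slotted ear sticks out low at each y end (124 mm overall); the two long faces are bare, so grip it here across x (36 mm). z up; both ways round fit.
- ear_slot (a point): Middle of the slot in the ear at the cover's +y end, 42 mm from the cover's middle, 2.5 mm above its underside; the other ear mirrors it. Ears are 5 mm thick, flush with the underside, 40 mm wide in x. The slot goes through, from 36 to 48 mm from the middle in y and 14.5 mm wide in x.
- cover: The same cover; origin at the centre of its underside, axes as cover_center. Pushing it on takes some 6 to 15 N in all while the hooks bend; it slides on with little force, clicks, and then meets the hard seat pads. The plastic cracks at 30 N.
- seat (a point): Nominal middle of the cover's seat on the machine, 60 mm above the table. x, y along the machine, z up. The hook block (two seat pads and hooks) is bolted in slots and shimmed: its real middle may lie up to 6 mm to either side along x (not y), and its pads 0 to 12 mm higher; find it by feel. The cover is home with its underside on the pads, axes along these or half a turn round.
- hook_mid (a point): Nominal place of the hooks' barbs, 8 mm above the seat point; the hooks stand 45 mm to either side of it along y. Between them a brass wire wheel stands up to 26 mm above the seat point and fits inside the cover with play. Hooks: upright grey tongues 12 mm wide in x (1.25 mm play each side in the slot), flat-topped 19 mm above the pads.
- machine: The heavy fixed cream key cutting machine; origin on the table straight below the seat, axes the same. Its deck is 50 mm high and reaches 90 mm to -x, 120 mm to +x, 85 mm to +y and 360 mm to -y of the origin; it is clear beside the seat. The motor and lamp (up to 0.24 m high) begin 118 mm to -y.
- hook_left (a joint): Bending of the +y hook, rad: 0 upright (free or clicked), to about 0.2 bent inward; springs back. Its outer face slopes from 44.5 mm off the middle at the tip to 51 mm at 9.5 mm above the pads; the barb's flat underside is 6.5 mm above them. The ear bends it from a cover height of about 14 mm above the pads; at 9 mm the hook is fully bent; it clicks at about 1.5 mm.
- hook_right (a joint): The same for the -y hook, its mirror image. A cover stopped by a light push (5 N) with the hooks not bent stands on the hook tips, out of line: lift off, shift it 1 to 7 mm along x and try again. In line, the ears pass the tips freely and sink on under rising force as the hooks bend.
- sleeve: Plain aged-plastic block, 50 x 90 x 38 mm, no ears and no slots; not needed. Origin at its underside.
- jar: Small glass jar with steel lid, 56 mm across, 55 mm tall; not needed. Origin at its underside.
- padlock: Brass padlock lying flat, 22 mm thick; not needed. Origin at its underside.
- screwdriver: Screwdriver lying on the table; not needed. Origin at its underside.
- brush: Brush lying on the table; not needed. Origin at its underside.
- vice_block: Small dark steel clamp block with two pins, 50 x 70 mm, 60 mm tall; not needed. Origin at its underside.

How it is judged:
On the way, in this order (a step that is already met when the one before it is completed fails the run):
1. the cover is picked up and carried clear above the hooks, level (horizontal distance between cover_center and hook_block below 0.03 m and z of cover_center in the frame of hook_block above 0.05 m and angle between cover_center's own z axis and vertical below 0.2 rad), for 0.1 s.
2. both hooks have clicked over the ears and the cover is home (x of cover_center in the frame of hook_block between -0.003 and 0.003 m and y of cover_center in the frame of hook_block between -0.003 and 0.003 m and z of cover_center in the frame of hook_block between 0.03 and 0.0345 m and angle between cover_center's own z axis and vertical below 0.05 rad and value of joint each of hook_left, hook_right below 0.06 rad and linear speed of cover below 0.01 m/s), for 0.2 s.
At the end, for the whole second after the job is handed in: The cover lies under both barbs on the seat pads of the hook block (its underside within 2.5 mm of the pads, its middle within 3 mm of the hooks' middle) and is level within 0.05 rad, both hooks upright again over the ears (bent less than 0.06 rad), the cover at rest and let go (all of step 2); the robot touches nothing.
It fails at once if the cover is pressed on the machine with more than 30 N (contact force between cover and hook_block above 30 N).
It fails at once if something else on the table is shoved by more than 20 mm (distance of any of sleeve, jar, padlock, screwdriver, brush, vice_block from where it was at the start of the episode above 0.02 m).
It also fails if it takes over 67 s, if anything falls off the work surface, if the arm or the gripper's body presses on something with over 40 N, if the wrist force passes 120 N, or if a joint passes its speed limit or range.

## Working session

There is one attempt and no reset: what is moved stays moved. The work goes in short steps, Python scripts to look and compute and a tool call to move; the robot and the scene stay as the last step left them, time stands still between calls to the robot, and variables do not carry over. Pictures are saved under pics/ and viewed, at most 10 in all, crops included, and the job is handed in when it is done.

Besides the shell and the picture viewer there is one more tool, called after ">>>" by a JSON object that holds its "api" and its "payload", one argument or row to a line. apply_moves: Moves the arm, as the interface text tells. Its arguments: {"type":"object","properties":{"targets":{"type":"array"},"gripper":{"type":"number"},"squeeze":{"type":"number"}},"required":["targets"]}

```bash
mkdir -p pics
python3 - <<'E'
from cell import r
import cv2,numpy as np
for n in("side","top"):
    im=r.snapshot(n); cv2.imwrite(f"pics/{n}0.png",im[:,:,::-1])
    m=r.camera_model(n); print(n,m["vfov"],m["cx"],m["cy"],m["distortion"]); print(np.round(m["view"],4).tolist())
o=r.observe();print(o)
E
```

```text
side 46.314868338199254 324.5323970100556 245.07958276495322 [-0.06306353  0.          0.          0.          0.        ]
[[-0.8558, -0.5172, -0.0009, 0.5201], [-0.3505, 0.5812, -0.7344, 0.185], [0.3804, -0.6282, -0.6787, 0.788], [0.0, 0.0, 0.0, 1.0]]
top 43.54456360244332 322.1151733769101 247.46145589232796 [-0.20577882  0.          0.          0.          0.        ]
[[-0.0283, -0.9996, -0.0024, 0.1006], [-0.997, 0.0284, -0.0715, 0.5579], [0.0715, 0.0004, -0.9974, 1.1358], [0.0, 0.0, 0.0, 1.0]]
{'time': 0.1, 'joint_positions': array([-1.30800553e+00,  5.32693720e-02,  1.61414468e+00, -3.26029365e-05,
        1.47597215e+00, -1.18988403e-01]), 'joint_vel': array([ 0.00057209, -0.00026373, -0.00252364, -0.00074411, -0.00148625,
       -0.00013714]), 'joint_efforts': array([ 4.49113586e-04, -3.94904172e+01, -3.71362674e+01, -1.58910980e-04,
        3.84447689e-03, -2.40345930e-07]), 'tool_pos': array([ 0.2327982 , -0.57976514,  0.40360615]), 'tool_rot': array([[ 9.28002107e-01,  3.72574612e-01, -4.97265512e-04],
       [ 3.72574900e-01, -9.28000525e-01,  1.72354781e-03],
       [ 1.80687499e-04, -1.78472465e-03, -9.99998391e-01]]), 'force': array([ 0.27264938,  1.12712459, -0.15471098]), 'wrist_torque': array([-0.0118691 , -0.06097001, -0.02649804]), 'grip_force': 0.0, 'finger_gap': 0.0856121944085025}
```

View pics/side0.png

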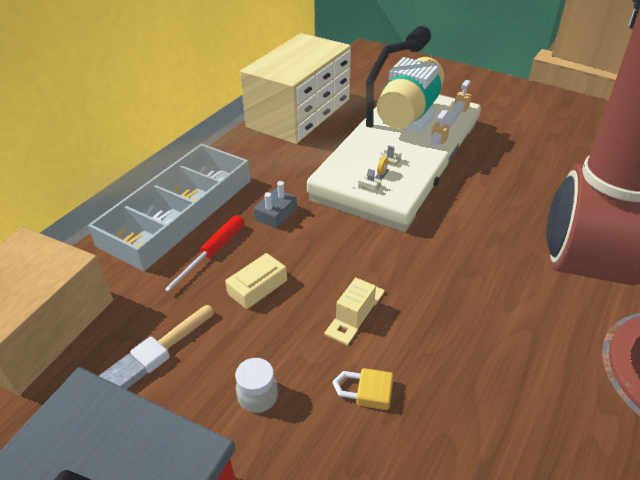

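View pics/top0.png

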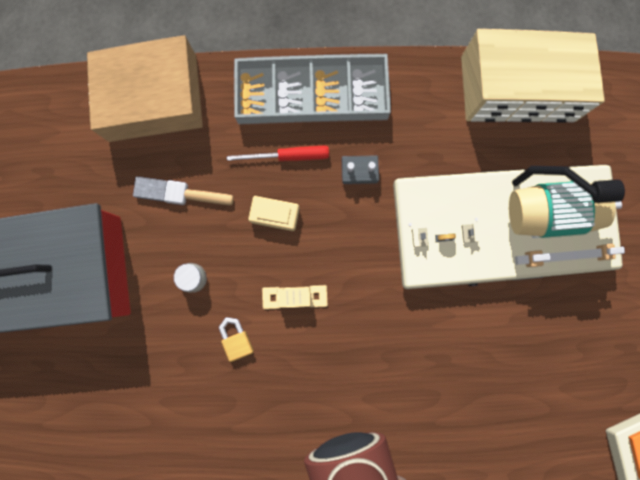

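The side view shows the cover at about (357,308) and the hooks at about (370,178) and (390,155). In the top view the cover's slots are near (272,298) and (317,296), and the hooks near (421,237) and (469,233). I'll enlarge both areas.

```bash
cat > h.py <<'E'
from cell import r
import cv2,numpy as np
def ray(n,uv,z):
    m=r.camera_model(n);f=240/np.tan(np.radians(m["vfov"]/2))
    K=np.array([[f,0,m["cx"]],[0,f,m["cy"]],[0,0,1]]);V=np.array(m["view"])
    p=cv2.undistortPoints(np.array(uv,float).reshape(-1,1,2),K,np.array(m["distortion"],float)).reshape(-1,2)
    d=np.c_[p,np.ones(len(p))]@V[:3,:3]; c=-V[:3,:3].T@V[:3,3]
    return c+d*((z-c[2])/d[:,2])[:,None]
def proj(n,P):
    m=r.camera_model(n);f=240/np.tan(np.radians(m["vfov"]/2))
    K=np.array([[f,0,m["cx"]],[0,f,m["cy"]],[0,0,1]]);V=np.array(m["view"])
    return cv2.projectPoints(np.array(P,float).reshape(-1,1,3),cv2.Rodrigues(V[:3,:3])[0],V[:3,3],K,np.array(m["distortion"],float))[0].reshape(-1,2)
E
python3 - <<'E'
from h import *
im=cv2.imread("pics/top0.png")
a=cv2.resize(im[275:320,250:340],None,fx=8,fy=8,interpolation=cv2.INTER_CUBIC)[:296]
a=cv2.resize(im[280:317,250:340],None,fx=8,fy=8,interpolation=cv2.INTER_CUBIC)
b=cv2.resize(im[216:253,400:490],None,fx=8,fy=8,interpolation=cv2.INTER_CUBIC)
cv2.imwrite("pics/crop.png",np.vstack([a,b]))
hsv=cv2.cvtColor(im,cv2.COLOR_BGR2HSV)
# cover mask
m=((hsv[...,0]>15)&(hsv[...,0]<35)&(hsv[...,2]>130)).astype(np.uint8)
def comp(m,pt):
    n,l,s,c=cv2.connectedComponentsWithStats(m); 
    sub=l[pt[1]-3:pt[1]+4,pt[0]-3:pt[0]+4];k=np.bincount(sub[sub>0]).argmax();print(s[k],c[k]);return (l==k).astype(np.uint8)
cm=comp(m,(295,297))
cs,h=cv2.findContours(cm,cv2.RETR_CCOMP,cv2.CHAIN_APPROX_NONE)
for c in cs:
    print(len(c),cv2.minAreaRect(c),cv2.contourArea(c))
mm=((hsv[...,2]>150)&(hsv[...,1]<80)).astype(np.uint8)
dm=comp(mm,(440,260))
c=max(cv2.findContours(dm,cv2.RETR_EXTERNAL,cv2.CHAIN_APPROX_NONE)[0],key=len)[:,0]
# deck left edge (max y side), top edge
def fit(p):
    w=ray("top",p,.05)[:,:2]; return cv2.fitLine(w.astype(np.float32),cv2.DIST_HUBER,0,.01,.01).ravel()
rows=range(195,275); L=[(c[c[:,1]==v,0].min(),v) for v in rows]
cols=range(415,500); T=[(u,c[c[:,0]==u,1].min()) for u in cols]; B=[(u,c[c[:,0]==u,1].max()) for u in cols]
for q in(L,T,B): print(fit(q))
E
```

```text
[ 262  285   66   25 1341] [294.19239374 296.71812081]
167 ((294.27154541015625, 296.78912353515625), (22.14229393005371, 65.22784423828125), 87.70938873291016) 1309.5
20 ((273.0, 297.5), (7.0, 6.0), 90.0) 36.0
20 ((316.0, 295.5), (6.0, 7.0), 0.0) 35.0
[  394   170   231   118 17650] [487.68793201 227.2913881 ]
[ 0.9985605   0.05363764  0.5788306  -0.06029243]
[ 0.0484847  -0.99882394  0.6926374  -0.17800291]
[ 0.05241835 -0.9986252   0.48510373 -0.16806753]
```

View pics/crop.png

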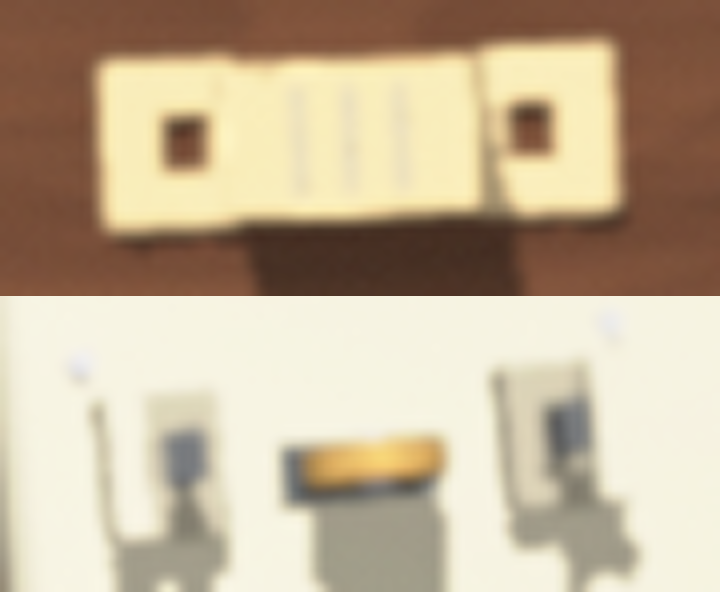

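The crop shows the cover's slots as 6 px holes at (273.0,297.5) and (316.0,295.5). The dark hook tops are at about (423.1,236.2) and (471.0,232.5).

Run:
```python
from h import *
im=cv2.imread("pics/top0.png")
s=ray("top",[(273.0,297.5),(316,295.5)],.003)[:,:2]; d=s[0]-s[1]
print("cover",s.tolist(),s.mean(0),np.linalg.norm(d),"yaw",np.arctan2(-d[0],d[1]))
hsv=cv2.cvtColor(im,cv2.COLOR_BGR2HSV)
for z in(.077,.083,.089):
  h=ray("top",[(423.1,236.2),(471,232.5)],z)[:,:2];d=h[0]-h[1];print("hooks",z,h.tolist(),h.mean(0),np.linalg.norm(d),np.arctan2(-d[0],d[1]))
# deck frame
yaw=.0515;X=np.array([np.cos(yaw),np.sin(yaw)]);Y=np.array([-X[1],X[0]])
Lp=np.array([.57883,-.06029]);Tp=np.array([.69264,-.178]);Bp=np.array([.4851,-.16807])
xo=((Tp@X-.120)+(Bp@X+.09))/2; yo=Lp@Y-.085
print("deck",(Tp-Bp)@X,"origin",xo*X+yo*Y)
print("block x offset in machine",[ (ray("top",[(423.1,236.2),(471,232.5)],z)[:,:2].mean(0))@X-xo for z in(.077,.089)])
si=cv2.imread("pics/side0.png")
cv2.imwrite("pics/scrop.png",np.vstack([cv2.resize(si[135:200,340:420],None,fx=9,fy=9,interpolation=cv2.INTER_CUBIC)]))
```

```text
cover [[0.4668418558612865, 0.18302564942889976], [0.4684881367803234, 0.099231168302028]] [0.467665   0.14112841] 0.08381065151987577 yaw 0.01964412368765035
hooks 0.077 [[0.5719002084512887, -0.10179929630172961], [0.5763621516610442, -0.1922241637046938]] [ 0.57413118 -0.14701173] 0.09053488599457526 0.049304214988606765
hooks 0.083 [[0.5713853652783021, -0.10078063038983302], [0.5758228827684393, -0.19071049094177278]] [ 0.57360412 -0.14574556] 0.09003927687607562 0.04930421498860785
hooks 0.089 [[0.5708705221053154, -0.09976196447793646], [0.5752836138758343, -0.18919681817885176]] [ 0.57307707 -0.14447939] 0.08954366775757594 0.049304214988607716
deck 0.2067536678702783 origin [ 0.57244274 -0.14573208]
block x offset in machine [np.float64(0.0016203273140356078), np.float64(0.0006979706242110639)]
```

View pics/scrop.png

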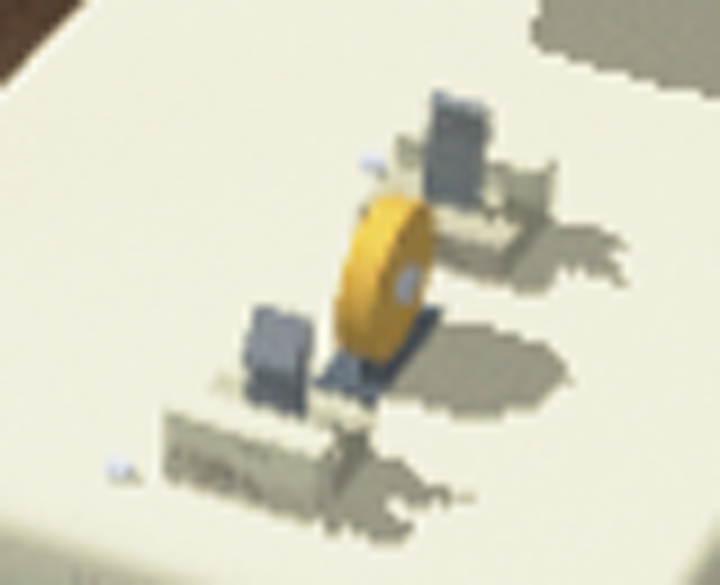

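>>> {"api": "apply_moves", "payload": {
  "targets": [11.8,36,0,0.0605,11.8,36,0,0.0605,11.8,36,0,0.0605,11.8,36,0,0.0605,11.8,36,0,0.0605,11.8,36,0,0.0605,11.8,36,0,0.0605,11.8,36,0,0.0605],
  "gripper": -1,
  "squeeze": 35
}}

```text
time: 0.77
tool_pos: [0.3272, -0.2902, 0.4041]
tool_rot: [[0.646, 0.763, -0.0], [0.763, -0.646, 0.001], [0.0, -0.001, -1.0]]
force: [0.7, -0.6, 0.3]
finger_gap: 0.0851
grip_force: 0.0
```

>>> {"api": "apply_moves", "payload": {
  "targets": [11.8,36,0,0.0605,11.8,36,0,0.0605,11.8,36,0,0.0605,11.8,36,0,0.0605,11.8,36,0,0.0605,11.8,36,0,0.0605,11.8,36,0,0.0605,11.8,36,0,0.0605]
}}

```text
time: 1.43
tool_pos: [0.4215, -0.002, 0.4045]
tool_rot: [[0.216, 0.976, 0.0], [0.976, -0.216, -0.0], [-0.0, 0.0, -1.0]]
force: [1.1, -1.3, 0.1]
finger_gap: 0.0856
grip_force: 0.0
```

>>> {"api": "apply_moves", "payload": {
  "targets": [11.6,36,0,0.0605,11.6,36,0,0.0605,11.6,36,-10,0.0605,11.6,36,-20,0.0605,0,0,-30,0,0,0,-30,0,0,0,-20,0,0,0,0,0]
}}

```text
time: 2.1
tool_pos: [0.4654, 0.1391, 0.2892]
tool_rot: [[-0.022, 1.0, -0.011], [1.0, 0.022, -0.002], [-0.001, -0.011, -1.0]]
force: [-0.6, 0.0, -0.6]
finger_gap: 0.0852
grip_force: 0.0
```

>>> {"api": "apply_moves", "payload": {
  "targets": [0,0,-30,0,0,0,-30,0,0,0,-25,0,0,0,-15,0,0,0,-5,0,0,0,0,0,0,0,0,0]
}}

```text
time: 2.68
tool_pos: [0.4686, 0.1391, 0.1917]
tool_rot: [[-0.021, 1.0, 0.002], [1.0, 0.021, 0.0], [0.0, 0.002, -1.0]]
force: [-0.6, -0.6, 0.6]
finger_gap: 0.0859
grip_force: 0.0
```

>>> {"api": "apply_moves", "payload": {
  "targets": [-1,2,-4,0,0,0,0,0,0,0,0,0,0,0,0,0]
}}

```text
time: 3.02
tool_pos: [0.467, 0.1412, 0.187]
tool_rot: [[-0.021, 1.0, 0.001], [1.0, 0.021, 0.0], [0.0, 0.001, -1.0]]
force: [0.5, -0.1, 0.5]
finger_gap: 0.0854
grip_force: 0.0
```

>>> {"api": "apply_moves", "payload": {
  "targets": [0,0,0,0,0,0,0,0,0,0,0,0,0,0,0,0,0,0,0,0,0,0,0,0,0,0,0,0,0,0,0,0],
  "gripper": 1,
  "squeeze": 40
}}

```text
time: 3.68
tool_pos: [0.4669, 0.1411, 0.1864]
tool_rot: [[-0.021, 1.0, 0.0], [1.0, 0.021, 0.0], [0.0, 0.0, -1.0]]
force: [-0.4, 0.4, 2.8]
finger_gap: 0.0353
grip_force: 41.8
```

>>> {"api": "apply_moves", "payload": {
  "targets": [0,0,15,0,0,0,30,0,0,0,30,0,0,0,30,0,10,-28,25,0.005,10,-28,0,0.006,10,-28,0,0.006,10,-28,0,0.006]
}}

```text
time: 4.35
tool_pos: [0.5068, 0.028, 0.3166]
tool_rot: [[-0.045, 0.999, 0.001], [0.999, 0.045, -0.0], [-0.0, 0.001, -1.0]]
force: [-0.1, 0.5, -1.4]
finger_gap: 0.0358
grip_force: 41.7
```

>>> {"api": "apply_moves", "payload": {
  "targets": [14,-35,0,0.006,14,-35,0,0,14,-35,0,0,14,-35,0,0,8,-25,0,0,2.5,-9.8,0,0,0,0,0,0,0,0,0,0]
}}

```text
time: 5.02
tool_pos: [0.5729, -0.1454, 0.3154]
tool_rot: [[-0.049, 0.999, -0.002], [0.999, 0.049, 0.001], [0.001, -0.002, -1.0]]
force: [-0.4, 0.1, -1.0]
finger_gap: 0.0354
grip_force: 41.7
```

Run:
```python
from h import *
o=r.observe();print(o["time"],o["tool_pos"],o["tool_rot"][:,0],o["force"],o["finger_gap"])
s=r.snapshot("side");t=r.snapshot("top")
cv2.imwrite("pics/c1.png",np.hstack([cv2.resize(s[60:220,300:460,::-1],None,fx=2.5,fy=2.5,interpolation=3),cv2.resize(t[160:320,370:530,::-1],None,fx=2.5,fy=2.5,interpolation=3)]))
```

```text
5.0167 [ 0.57288883 -0.1454482   0.3153933 ] [-0.0493456  0.9987807  0.0014589] [-0.42666842  0.13379986 -0.96061674] 0.03536879984810132
```

View pics/c1.png

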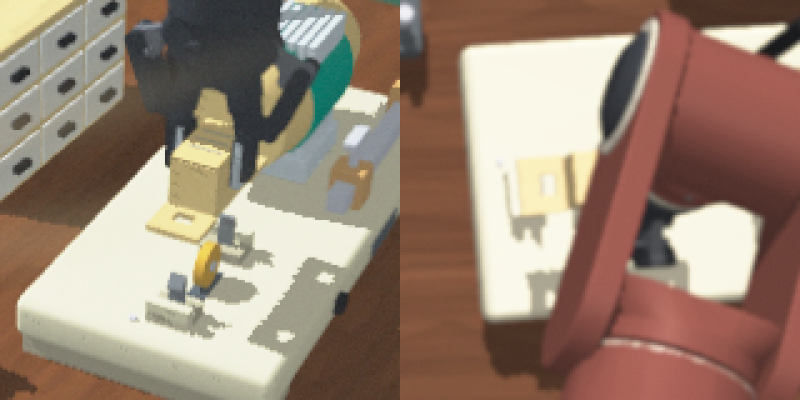

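The cover is held level above the hooks. The side crop shows the free hooks below it, and the top crop shows the +y slot at full-image (428.8,234).

Run:
```python
from h import *
yaw=.0493;c=np.array([.5729,-.1454]);Y=np.array([-np.sin(yaw),np.cos(yaw)])
print("expected",c+.042*Y,"seen",ray("top",[(428.8,234)],.134)[0])
# hook tips: side-view tip pixels, z candidates -> compare with top view
for z in(.079,.083,.087,.091):
    print(z,ray("side",[(371.3,169.7),(391.1,145.9)],z)[:,:2].round(4).tolist(),ray("top",[(423.1,236.2),(471,232.5)],z)[:,:2].round(4).tolist())
```

```text
expected [ 0.57083024 -0.10345103] seen [ 0.570592   -0.10235877  0.134     ]
0.079 [[0.5739, -0.1089], [0.578, -0.1992]] [[0.5717, -0.1015], [0.5762, -0.1917]]
0.083 [[0.5714, -0.1037], [0.5755, -0.1934]] [[0.5714, -0.1008], [0.5758, -0.1907]]
0.087 [[0.569, -0.0985], [0.573, -0.1876]] [[0.571, -0.1001], [0.5755, -0.1897]]
0.091 [[0.5665, -0.0933], [0.5706, -0.1819]] [[0.5707, -0.0994], [0.5751, -0.1887]]
```

>>> {"api": "apply_moves", "payload": {
  "targets": [0,0,-15,0,0,0,-12,0,0,0,-8,0,0,0,0,0,0,0,0,0]
}}

```text
time: 5.53
tool_pos: [0.5729, -0.145, 0.2802]
tool_rot: [[-0.051, 0.999, -0.002], [0.999, 0.051, 0.001], [0.001, -0.002, -1.0]]
force: [-0.0, 0.4, -0.2]
finger_gap: 0.0353
grip_force: 41.6
```

>>> {"api": "apply_moves", "payload": {
  "targets": [0.5,0,-2,0,0,0,-2,0,0,0,-1,0,0,0,-1,0,0,0,-1,0,0,0,-1,0,0,0,0,0]
}}

```text
time: 6.12
tool_pos: [0.5737, -0.1458, 0.273]
tool_rot: [[-0.05, 0.999, -0.0], [0.999, 0.05, 0.0], [0.0, -0.0, -1.0]]
force: [-1.2, -0.5, -0.5]
finger_gap: 0.0356
grip_force: 41.6
```

>>> {"api": "apply_moves", "payload": {
  "targets": [0,0,-0.5,0,0,0,-0.5,0,0,0,-0.5,0,0,0,0,0]
}}

```text
time: 6.45
tool_pos: [0.5737, -0.1457, 0.2716]
tool_rot: [[-0.05, 0.999, -0.0], [0.999, 0.05, 0.0], [0.0, -0.0, -1.0]]
force: [0.2, -0.1, -0.7]
finger_gap: 0.0358
grip_force: 41.6
```

>>> {"api": "apply_moves", "payload": {
  "targets": [0,0,-0.5,0,0,0,-0.5,0,0,0,-0.5,0,0,0,0,0]
}}

```text
time: 6.78
tool_pos: [0.5737, -0.1457, 0.2701]
tool_rot: [[-0.05, 0.999, -0.0], [0.999, 0.05, -0.0], [0.0, -0.0, -1.0]]
force: [0.2, -0.4, -1.0]
finger_gap: 0.0354
grip_force: 41.6
```

>>> {"api": "apply_moves", "payload": {
  "targets": [0,0,-0.5,0,0,0,-0.5,0,0,0,0,0]
}}

```text
time: 7.03
tool_pos: [0.5738, -0.1458, 0.2693]
tool_rot: [[-0.05, 0.999, 0.0], [0.999, 0.05, -0.0], [-0.0, 0.0, -1.0]]
force: [0.1, -0.0, -1.5]
finger_gap: 0.0354
grip_force: 41.6
```

>>> {"api": "apply_moves", "payload": {
  "targets": [0,0,-0.5,0,0,0,-0.5,0,0,0,0,0]
}}

```text
time: 7.28
tool_pos: [0.5739, -0.1458, 0.2684]
tool_rot: [[-0.05, 0.999, 0.0], [0.999, 0.05, -0.0], [-0.0, 0.0, -1.0]]
force: [0.4, -0.7, -0.1]
finger_gap: 0.0355
grip_force: 41.7
```

>>> {"api": "apply_moves", "payload": {
  "targets": [0,0,-0.5,0,0,0,-0.5,0,0,0,0,0]
}}

```text
time: 7.53
tool_pos: [0.5739, -0.1459, 0.2675]
tool_rot: [[-0.05, 0.999, 0.001], [0.999, 0.05, -0.001], [-0.001, 0.001, -1.0]]
force: [0.9, -1.3, 1.3]
finger_gap: 0.0354
grip_force: 41.8
```

>>> {"api": "apply_moves", "payload": {
  "targets": [0,0,-0.5,0,0,0,-0.5,0,0,0,0,0]
}}

```text
time: 7.78
tool_pos: [0.5739, -0.1459, 0.2666]
tool_rot: [[-0.05, 0.999, 0.001], [0.999, 0.05, -0.001], [-0.001, 0.001, -1.0]]
force: [0.3, -1.7, 1.4]
finger_gap: 0.0357
grip_force: 42.0
```

>>> {"api": "apply_moves", "payload": {
  "targets": [0,0,-0.5,0,0,0,-0.5,0,0,0,0,0]
}}

```text
time: 8.03
tool_pos: [0.574, -0.1459, 0.2658]
tool_rot: [[-0.05, 0.999, 0.001], [0.999, 0.05, -0.001], [-0.001, 0.001, -1.0]]
force: [0.5, -2.5, 3.2]
finger_gap: 0.0353
grip_force: 42.2
```

>>> {"api": "apply_moves", "payload": {
  "targets": [0,0,-0.5,0,0,0,-0.5,0,0,0,0,0]
}}

```text
time: 8.28
tool_pos: [0.5741, -0.1459, 0.2651]
tool_rot: [[-0.05, 0.999, 0.001], [0.999, 0.05, -0.001], [-0.001, 0.001, -1.0]]
force: [-0.8, -1.9, 6.1]
finger_gap: 0.0354
grip_force: 42.5
```

>>> {"api": "apply_moves", "payload": {
  "targets": [0,-0.5,-0.5,0,0,0,-0.5,0,0,0,0,0]
}}

```text
time: 8.53
tool_pos: [0.5743, -0.1464, 0.2646]
tool_rot: [[-0.05, 0.999, 0.002], [0.999, 0.05, -0.0], [-0.001, 0.002, -1.0]]
force: [-0.1, -1.1, 7.3]
finger_gap: 0.0354
grip_force: 42.8
```

>>> {"api": "apply_moves", "payload": {
  "targets": [0,0,-0.5,0,0,0,-0.5,0,0,0,0,0]
}}

```text
time: 8.78
tool_pos: [0.5744, -0.1464, 0.2642]
tool_rot: [[-0.05, 0.999, 0.002], [0.999, 0.05, -0.001], [-0.001, 0.002, -1.0]]
force: [-0.5, -1.3, 9.1]
finger_gap: 0.0352
grip_force: 43.0
```

Run:
```python
from h import *
o=r.observe();print(o["wrist_torque"],o["force"])
s=r.snapshot("side")
cv2.imwrite("pics/c2.png",cv2.resize(s[110:210,330:430,::-1],None,fx=6,fy=6,interpolation=3))
```

```text
[-0.32602595  0.18963466  0.06207382] [-0.50719446 -1.30531686  9.07225577]
```

View pics/c2.png

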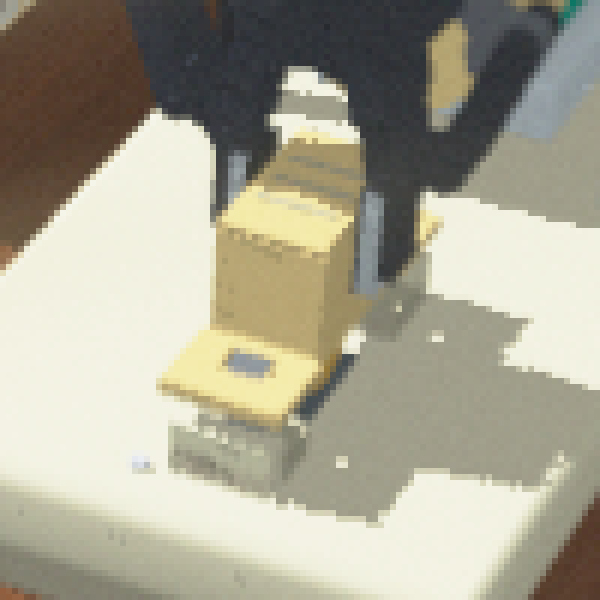

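The side crop shows the +y ear with the grey hook filling its slot at about (250,360), i.e. the hook is entering it. Since the cover is sinking under slowly rising force, I'll keep pressing.

>>> {"api": "apply_moves", "payload": {
  "targets": [0,0,-0.5,0,0,0,-0.5,0,0,0,0,0]
}}

```text
time: 9.08
tool_pos: [0.5745, -0.1465, 0.2639]
tool_rot: [[-0.05, 0.999, 0.002], [0.999, 0.05, -0.001], [-0.001, 0.002, -1.0]]
force: [-2.9, -1.6, 11.6]
finger_gap: 0.0354
grip_force: 43.4
```

>>> {"api": "apply_moves", "payload": {
  "targets": [0,0,-0.5,0,0,0,-0.5,0,0,0,0,0]
}}

```text
time: 9.33
tool_pos: [0.5741, -0.1464, 0.2611]
tool_rot: [[-0.05, 0.999, 0.002], [0.999, 0.05, -0.001], [-0.001, 0.002, -1.0]]
force: [0.8, -2.5, 3.0]
finger_gap: 0.0357
grip_force: 42.2
```

>>> {"api": "apply_moves", "payload": {
  "targets": [0,0,-0.5,0,0,0,-0.5,0,0,0,0,0]
}}

```text
time: 9.58
tool_pos: [0.5738, -0.1463, 0.259]
tool_rot: [[-0.05, 0.999, 0.001], [0.999, 0.05, -0.0], [-0.0, 0.0, -1.0]]
force: [1.3, -3.1, 1.9]
finger_gap: 0.0352
grip_force: 42.1
```

>>> {"api": "apply_moves", "payload": {
  "targets": [0,0,-0.5,0,0,0,-0.5,0,0,0,0,0]
}}

```text
time: 9.83
tool_pos: [0.5737, -0.1463, 0.2579]
tool_rot: [[-0.05, 0.999, -0.0], [0.999, 0.05, -0.0], [-0.0, -0.0, -1.0]]
force: [1.3, -3.3, 2.1]
finger_gap: 0.0355
grip_force: 42.1
```

>>> {"api": "apply_moves", "payload": {
  "targets": [0,0,-0.5,0,0,0,-0.5,0,0,0,0,0]
}}

```text
time: 10.08
tool_pos: [0.5737, -0.1463, 0.257]
tool_rot: [[-0.05, 0.999, -0.0], [0.999, 0.05, -0.0], [-0.0, -0.0, -1.0]]
force: [0.9, -3.4, 2.8]
finger_gap: 0.035
grip_force: 42.1
```

>>> {"api": "apply_moves", "payload": {
  "targets": [0,-0.5,-0.5,0,0,0,-0.5,0,0,0,0,0]
}}

```text
time: 10.33
tool_pos: [0.5732, -0.1462, 0.255]
tool_rot: [[-0.05, 0.999, -0.002], [0.999, 0.05, 0.002], [0.002, -0.002, -1.0]]
force: [0.4, -1.6, -0.5]
finger_gap: 0.0357
grip_force: 41.7
```

>>> {"api": "apply_moves", "payload": {
  "targets": [0,0,-0.5,0,0,0,-0.5,0,0,0,0,0]
}}

```text
time: 10.58
tool_pos: [0.5734, -0.1463, 0.2544]
tool_rot: [[-0.05, 0.999, -0.002], [0.999, 0.05, 0.001], [0.001, -0.002, -1.0]]
force: [0.2, -0.6, -0.5]
finger_gap: 0.0356
grip_force: 41.8
```

>>> {"api": "apply_moves", "payload": {
  "targets": [0,0,-0.5,0,0,0,-0.5,0,0,0,0,0]
}}

```text
time: 10.83
tool_pos: [0.5736, -0.1464, 0.2543]
tool_rot: [[-0.05, 0.999, -0.001], [0.999, 0.05, 0.001], [0.001, -0.001, -1.0]]
force: [-3.0, 1.2, 2.4]
finger_gap: 0.0352
grip_force: 42.2
```

>>> {"api": "apply_moves", "payload": {
  "targets": [0,0,-0.5,0,0,0,-0.5,0,0,0,0,0]
}}

```text
time: 11.08
tool_pos: [0.5737, -0.1464, 0.2543]
tool_rot: [[-0.05, 0.999, -0.002], [0.999, 0.05, 0.001], [0.001, -0.002, -1.0]]
force: [-6.9, 2.3, 9.3]
finger_gap: 0.0352
grip_force: 42.9
```

>>> {"api": "apply_moves", "payload": {
  "targets": [0,0,-0.5,0,0,0,-0.5,0,0,0,0,0]
}}

```text
time: 11.33
tool_pos: [0.5738, -0.1464, 0.2543]
tool_rot: [[-0.05, 0.999, -0.002], [0.999, 0.05, 0.001], [0.001, -0.002, -1.0]]
force: [-9.5, 3.2, 13.6]
finger_gap: 0.0357
grip_force: 43.5
```

>>> {"api": "apply_moves", "payload": {
  "targets": [0,0,-0.5,0,0,0,-0.5,0,0,0,0,0]
}}

```text
time: 11.58
tool_pos: [0.5738, -0.1464, 0.2542]
tool_rot: [[-0.05, 0.999, -0.002], [0.999, 0.05, 0.001], [0.001, -0.002, -1.0]]
force: [-11.8, 3.9, 17.4]
finger_gap: 0.0355
grip_force: 44.1
```

It has reached a hard stop. I'll unload it and tug lightly to check that the barbs hold.

>>> {"api": "apply_moves", "payload": {
  "targets": [0,0,1,0,0,0,1,0,0,0,1,0,0,0,0.5,0,0,0,0,0]
}}

```text
time: 12.0
tool_pos: [0.5738, -0.1466, 0.2544]
tool_rot: [[-0.05, 0.999, 0.0], [0.999, 0.05, 0.0], [0.0, 0.0, -1.0]]
force: [0.2, -0.2, -0.1]
finger_gap: 0.0352
grip_force: 41.9
```

>>> {"api": "apply_moves", "payload": {
  "targets": [0,0,1,0,0,0,1,0,0,0,1,0,0,0,0,0]
}}

```text
time: 12.33
tool_pos: [0.5732, -0.1466, 0.256]
tool_rot: [[-0.05, 0.999, -0.002], [0.999, 0.05, 0.001], [0.001, -0.002, -1.0]]
force: [2.6, -1.3, -8.7]
finger_gap: 0.0349
grip_force: 41.8
```

The cover lifts 1.6 mm and then holds at 9 N, so both barbs are latched. I'll set it back down, release and withdraw.

>>> {"api": "apply_moves", "payload": {
  "targets": [0,0,-1,0,0,0,-1,0,0,0,-1,0,0,0,0,0]
}}

```text
time: 12.67
tool_pos: [0.574, -0.1468, 0.2554]
tool_rot: [[-0.05, 0.999, 0.001], [0.999, 0.05, -0.0], [-0.0, 0.001, -1.0]]
force: [0.8, -0.0, -0.7]
finger_gap: 0.0356
grip_force: 42.6
```

>>> {"api": "apply_moves", "payload": {
  "targets": [0,0,0,0,0,0,0,0,0,0,0,0,0,0,0,0,0,0,0,0,0,0,0,0,0,0,0,0,0,0,0,0],
  "gripper": -1
}}

```text
time: 13.33
tool_pos: [0.5738, -0.1467, 0.2547]
tool_rot: [[-0.05, 0.999, -0.0], [0.999, 0.05, 0.0], [0.0, -0.0, -1.0]]
force: [0.4, -0.2, 0.6]
finger_gap: 0.0851
grip_force: 0.0
```

>>> {"api": "apply_moves", "payload": {
  "targets": [0,0,5,0,0,0,15,0,0,0,25,0,0,0,30,0,0,0,30,0,-20,25,20,0,-20,35,0,0,-20,35,0,0]
}}

```text
time: 14.0
tool_pos: [0.5135, -0.0515, 0.3827]
tool_rot: [[-0.048, 0.999, 0.005], [0.999, 0.048, -0.001], [-0.001, 0.005, -1.0]]
force: [0.1, 0.8, -0.3]
finger_gap: 0.0859
grip_force: 0.0
```

>>> {"api": "apply_moves", "payload": {
  "targets": [-20,35,0,0,-20,35,0,0,-10,30,0,0,0,15,0,0,0,0,0,0,0,0,0,0]
}}

```text
time: 14.5
tool_pos: [0.4636, 0.0638, 0.3802]
tool_rot: [[-0.052, 0.999, 0.001], [0.999, 0.052, -0.0], [-0.001, 0.001, -1.0]]
force: [0.5, 0.2, 0.6]
finger_gap: 0.0855
grip_force: 0.0
```

Run:
```python
from h import *
o=r.observe();print(o["time"],o["tool_pos"],o["finger_gap"],o["force"])
s=r.snapshot("side");t=r.snapshot("top")
cv2.imwrite("pics/c3.png",np.hstack([cv2.resize(x,(400,400),interpolation=3) for x in (s[110:210,330:430,::-1],t[185:285,395:495,::-1])]))
```

```text
14.5 [0.46358567 0.06379018 0.38023758] 0.08549115080736938 [0.5314914  0.2116781  0.63516744]
```

View pics/c3.png

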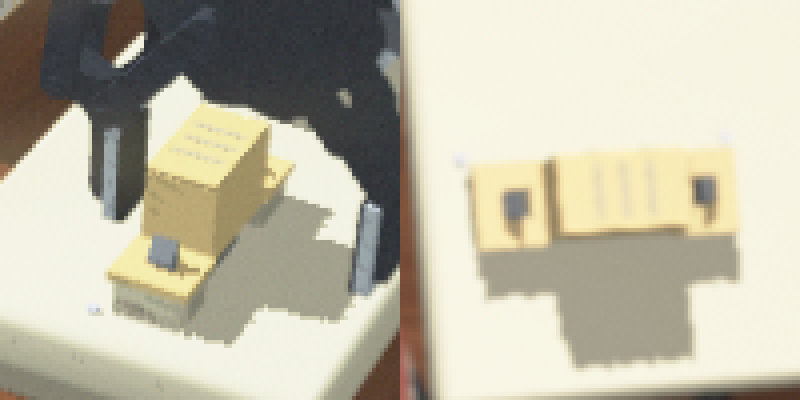

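The cover sits level on the pads. Both hooks stand up through the slots, at about (163,252) in the side crop and (515,203) and (705,190) in the top crop, and the gripper is clear.

```bash
python3 -c "
from cell import r
print(r.sign_off())"
```

```text
the job is handed in; nothing more can be done
None
```

I put the wheel cover back on and handed the job in: it sits level on its pads and is let go, and a light 9 N tug confirmed it is latched. The highest vertical force I read while pressing was about 17 N.

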